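# Slide a test cartridge along the guide rail into the reader's bay and start the reading

### The arm

A 6-joint arm with a two-finger parallel gripper is mounted at the origin on the work surface. World frame = base frame: x ahead of the robot, y to its left, z up, the work surface at z = 0. Lengths are in mm, angles in rad, forces in N, time in s.
With the tool pointing down it reaches from about 275 to 750 mm from the base axis. Payload 10.2 kg.
Tool frame: the origin (TCP) lies at the very end of the fingers, on their centre line; the grasp point (between the pads) lies 19 mm behind it; z points along the fingers, y is the line along which they close (so a half turn about z gives the same grasp; the last joint's range is limited). The gripper opens to 85 mm and grips with 20 to 120 N. Pads are 22 mm wide; open, the fingers measure 114 mm over their backs; the gripper's body (76 mm by 85 mm) begins 54 mm behind the grasp point. The pads swing forward as they close: fully open they stand 13 mm farther back than shut.
Start: joints at [-1.381, 0.313, 1.498, -0, 1.331, -0.223], TCP at [210.605, -480.912, 231.294] pointing down, gripper open.
Joint ranges: [-2.94, 2.94], [-0.97, 2.17], [0.19, 2.56], [-1.23, 4.37], [0.02, 3.11], [-2.88, 2.88]. Speed limits (rad/s): [2.39, 2.39, 3.01, 3.14, 3.14, 3.14].

### API

Orientations are given as a unit quaternion [w, x, y, z].
In Python, from rig import ctrl gives the robot as it stands.
- The arm moves only by the shell command python3 -m inch 'ROWS' [OPENING] [FORCE]. ROWS is text: rows parted by semicolons, each of 6 numbers parted by spaces: the shift along the tool's x, y, z in mm, then the turn, a rotation vector about the tool's x, y, z in units of 6 degrees (1.0 is 6 degrees). A call has exactly 10 rows; each row shifts and turns the commanded pose from where the row before left it, along the tool's axes as they then stand; what a row does not reach is not made up. A row lasts 1/12 s, in which the tool goes at most 41.7 mm and 7.16 degrees, less where a joint would pass 70% of its speed; a pose out of reach is approached as far as the arm can. A call with a gripper value outside its range is refused whole. OPENING is the opening, from 0 (shut) to 1 (fully open), set as the call begins (- or left out, the last holds). The fingers move at their own pace and stop on an object; FORCE is the grip in N (left out, the last holds). Time passes only in rows, so rows that do not move let the fingers close, or fill a call up. It gives the time, the measured TCP pose, the force, the opening and the grip force at its end, in the units of the state.
- ctrl.sense(): the state, without advancing time (a new reading comes with each control period).
- ctrl.capture(name): name is "scene" or "top" or "wrist"; returns a dict with "image" (384x512x3 uint8, red, green, blue), "intrinsics" (3x3 intrinsics, pixels), "rvec" (rotation vector, rad) and "tvec" (3), from world to camera coordinates, as OpenCV has them. Camera axes: x right, y down, z forward; pixel columns grow to the right and rows downward; lengths in mm; the calibration is good to about 2 mm. A picture is of the moment at which its call begins. There is no depth.
- ctrl.finish_job(): hands the job in; it is judged then, once.
The state is a dict: "time_s": time; "joints": joint angles; "dq": joint speeds; "tau": joint torques, N m; "eef_pos": TCP position; "ee_rot": TCP orientation; "force": force on the tool from outside, world axes, zero at the start; "wrist_torque": the same for the moment, N m; "grip_width": opening from 0.0 (shut) to 1.0 (fully open); "grip_force": force on a finger pad.
Only numpy, scipy, OpenCV 4.12 (cv2) and the standard library are available. Lean on these libraries where they do the work, as an engineer would, in place of code of your own. Each camera call takes 0.05 s, during which the arm holds its last target. There are 200 camera calls.

### The job

With a fingertip, push the white test cartridge that lies on the reader's deck flat against the guide rail and slide it along the rail into the reading bay until it is fully home against the end stop, then press the round start key on the reader's housing well down and let it come up again. The cartridge must only be pushed, never picked up, lifted or tipped, and the rack, bottle, jar and vial around the reader must stay where they are.

Things in the scene. Friction and masses are not known exactly. Their poses are not given: they have to be found in the camera images.
- reader: Desk-top cartridge reader, fixed, 350 x 165 mm. Origin: centre of its underside on the table; y runs along the lane to the bay, z up. Flat dark-grey deck, top 25 mm above the table, x -85 to +65, y -175 to +95 mm. At y +95 to +175 mm the white, red-ended housing, top 75 mm above the table, with the start key and a tilted screen (x +4 to +68 mm, up to 91 mm above the table).
- guide_rail: Aluminium guide rail on the deck, straight along the reader's y, 8 mm high, 10 mm thick. Same origin and axes as the reader. Its guiding face, looking to -x, is at x = +30 mm, from y = -165 mm to the end stop at y = +80 mm.
- bay_home (a point): Where the centre of the cartridge's underside lies when it is home, against rail and end stop: on the deck, x +14, y +48, z +25 mm from the reader's origin, axes as the reader's. The end stop's face (10 mm high, looking to -y) is 32 mm farther along y.
- bay_mouth (a point): Middle of the mouth of the reading bay, on the deck (x +13, y +45, z +25 mm in the reader). The bay is the corner pocket at the rail's +y end, open on top, 34 mm wide and 35 mm deep: rail on the +x side, end stop at its end, and opposite the rail a cheek 8 mm high, x -20 to -4 mm in the reader, with a half-round nose. A cartridge that is home stands 29 mm out of the mouth.
- cartridge: White plastic test cartridge, a loose flat box 32 mm wide (its x), 64 mm long (its y), 9 mm high, about 25 g, ribs near its trailing (-y) end. Origin: centre of its underside. It starts on the deck on the -x side of the rail, clear of rail and bay, askew up to 0.5 rad, leading end towards the bay. It slides easily on deck and rail (friction about 0.3).
- start_key_top (a point): Centre of the top of the grey round start key, 22 mm across, in a round black collar 38 mm across on top of the housing (x -42, y +135 mm from the reader's origin). Its top is 17 mm above the housing and 5 mm above the collar when up. It is pressed straight down; axes as the reader's.
- start_key (a joint): Travel of the start key, m: 0 up, 0.005 fully down; a spring (about 1.5 N at first, 5 N at the bottom) brings it up again. It counts as pressed beyond 0.003.
- tube_rack: Bystander: white rack with capped blood tubes, 75 x 160 mm, 98 mm high, loose on the table. Origin: centre of its underside.
- dropper_bottle: Bystander: small white dropper bottle, 36 mm across, 75 mm high, loose on the table. Origin: centre of its underside.
- sample_jar: Bystander: clear sample jar with white cap, 56 mm across, 62 mm high, loose on the table. Origin: centre of its underside.
- control_vial: Bystander: amber glass vial, 22 mm across, 40 mm high, loose on the table beyond the reader's rail side, about 120 to 140 mm from the reader's origin towards its +x. Origin: centre of its underside.
Not all that is in view belongs to the job. Several things have the shape of the cartridge; the one meant has the colours described above.

How it is judged:
By the outcome, as a careful person would: the job done as asked, in the order asked, and still so for the second after the job is handed in, with the robot touching nothing.
It also fails if it takes over 48 s, if anything falls off the work surface, if the arm or the gripper's body presses on something with over 40 N, if the wrist force passes 120 N, or if a joint passes its speed limit or range.

## Working session

There is one attempt and no reset: what is moved stays moved. The work goes in short steps, Python scripts to look and compute and a shell command to move; the robot and the scene stay as the last step left them, time stands still between calls to the robot, and variables do not carry over. Pictures are saved under pics/ and viewed, at most 10 in all, crops included, and the job is handed in when it is done.

```bash
mkdir -p pics; ls
python3 - <<'E'
from rig import ctrl
import cv2,pickle
for n in("scene","top"):
    c=ctrl.capture(n); cv2.imwrite(f"pics/{n}0.png",c["image"][:,:,::-1]); pickle.dump(c,open(n+".pkl","wb"))
s=ctrl.sense();print(s["time_s"],s["eef_pos"],s["ee_rot"],s["force"])
E
```

```text
pics
0.1 [ 210.55988284 -480.67041606  230.80685952] [-5.65057648e-04  9.78772250e-01  2.04950147e-01 -7.38116636e-06] [0.13962593 0.35116517 0.02403291]
```

View pics/top0.png

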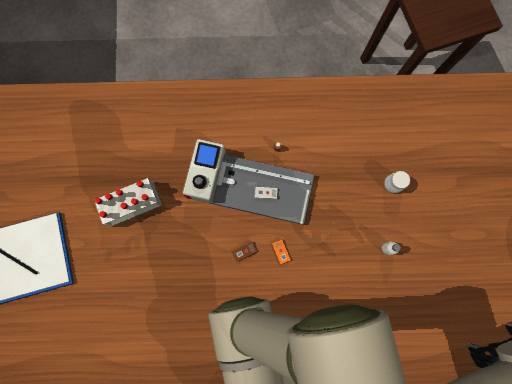

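View pics/scene0.png

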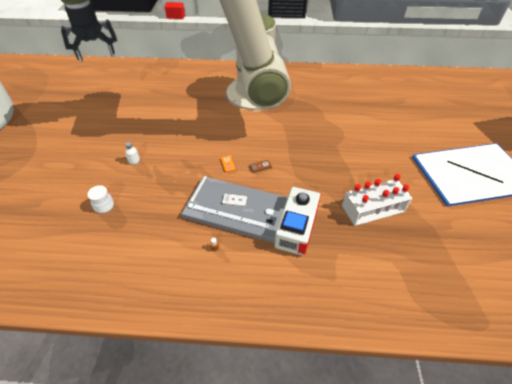

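The top view shows three cartridge-shaped things: white at (266,193) on the deck, brown at (245,252) and orange at (281,251), both on the table. Only the white one on the deck fits the description. I'll confirm it in an enlarged crop.

Run:
```python
import cv2
a=cv2.imread("pics/top0.png")[130:230,178:322]; cv2.imwrite("pics/topc.png",cv2.resize(a,None,fx=5.5,fy=5.5,interpolation=cv2.INTER_CUBIC))
```

```text
(no output)
```

View pics/topc.png

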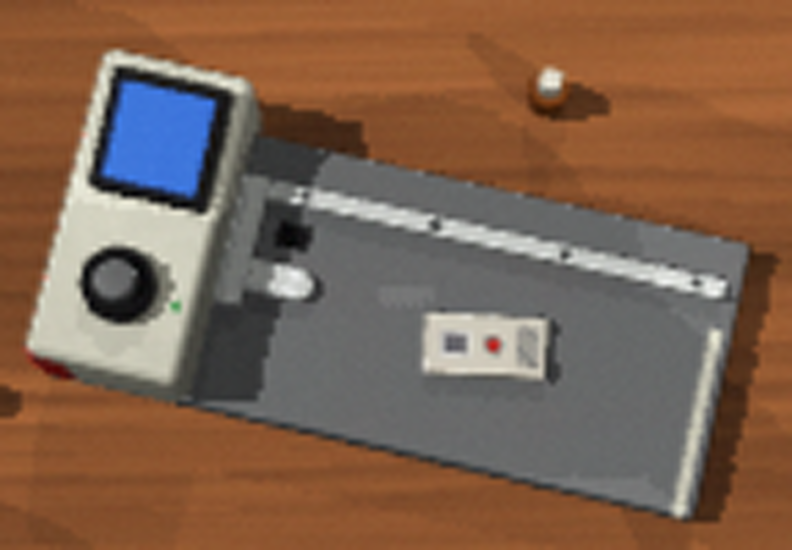

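The crop confirms it: a white cartridge with a red dot and ribs at crop (485,347), its ribs facing the deck's free end. Next I'll fit the reader pose and the cartridge pose.

```bash
cat > h.py <<'E'
import numpy as np,cv2,pickle
from scipy.optimize import least_squares
def proj(c,P):return cv2.projectPoints(np.array(P,float),c["rvec"],c["tvec"],c["intrinsics"],None)[0][:,0]
def unproj(c,uv,z):
    R=cv2.Rodrigues(c["rvec"])[0];t=np.ravel(c["tvec"]);C=-R.T@t
    d=(R.T@np.linalg.inv(c["intrinsics"])@np.c_[np.array(uv,float),np.ones(len(uv))].T).T
    return C+d*((z-C[2])/d[:,2])[:,None]
def W(p,L):
    L=np.array(L,float);a=p[2];R=np.array([[np.cos(a),-np.sin(a)],[np.sin(a),np.cos(a)]])
    return np.c_[L[:,:2]@R.T+p[:2],L[:,2]]
def toR(p,X):
    a=p[2];R=np.array([[np.cos(a),-np.sin(a)],[np.sin(a),np.cos(a)]]);return (np.array(X)[:,:2]-p[:2])@R
E
python3 - <<'E'
from h import *
c=pickle.load(open("top.pkl","rb"))
f=lambda q:(np.array(q,float)+.5)/5.5-.5+[178,130]
L=[(65,-175,25),(-85,-175,25),(30,-165,33),(40,-165,33),(-42,135,92)]
uv=f([(748,245),(690,518),(722,297),(728,278),(122,278)])
g=unproj(c,uv,25);print(g.round(0))
best=min((least_squares(lambda p:(proj(c,W(p,L))-uv).ravel(),[*g.mean(0)[:2],a]) for a in(-2,-1,0,1,2,3)),key=lambda r:r.cost)
p=best.x;print(p,best.fun.reshape(-1,2).round(2))
cc=unproj(c,f([(425,312),(548,318),(545,380),(422,372)]),34)
r=toR(p,cc);print("cart corners in reader",r.round(1),r.mean(0));d=r[0]+r[3]-r[1]-r[2];print("len",np.linalg.norm(d)/2,"yaw",np.arctan2(-d[0],d[1]))
print("home,key,vial",W(p,[(14,48,25),(-42,135,92)]).round(1))
pickle.dump(p,open("p.pkl","wb"))
E
```

```text
[[ 630. -162.   25.]
 [ 487. -125.   25.]
 [ 603. -147.   25.]
 [ 613. -151.   25.]
 [ 620.  169.   25.]]
[ 6.12643539e+02  2.12666650e+01 -2.53418309e-01] [[ 0.78 -0.45]
 [ 0.72  0.03]
 [ 0.08  0.23]
 [-0.3   0.37]
 [-1.21 -0.24]]
cart corners in reader [[-12.7 -15.6]
 [ -1.2 -78.7]
 [-33.6 -84.3]
 [-44.  -21.3]] [-22.89723619 -49.95132531]
len 63.99665363176052 yaw 0.17239880365387342
home,key,vial [[638.2  64.2  25. ]
 [605.8 162.5  92. ]]
```

The reader fits to about 1 px: centre (613, 21), yaw -0.253. The cartridge is at reader (-23, -50), yaw +0.17. I'll shut the gripper, go above a point on the cartridge's -x side, and turn the tool so that tool x is reader y and tool y is reader x.

```bash
python3 -m inch '34 -21.4 0 0 0 0;34 -21.4 0 0 0 0;34 -21.4 0 0 0 0;34 -21.4 0 0 0 0;34 -21.4 0 0 0 0;34 -21.4 0 0 0 0;34 -21.4 0 0 0 0;34 -21.4 0 0 0 0;34 -21.4 0 0 0 0;34 -21.4 0 0 0 0' 0 20
python3 -m inch '34 -21.4 10 0 0 0;34 -21.4 20 0 0 0;34 -21.4 20 0 0 0;34 -21.4 20 0 0 0;0 0 20 0 0 -1.1;0 0 10 0 0 -1.1;0 0 0 0 0 -1.1;0 0 0 0 0 -1.1;0 0 0 0 0 -1.1;0 0 0 0 0 -1.1'
python3 -m inch '0 0 0 0 0 -1.1;0 0 0 0 0 -0.94;0 0 0 0 0 0;0 0 0 0 0 0;0 0 0 0 0 0;0 0 0 0 0 0;0 0 0 0 0 0;0 0 0 0 0 0;0 0 0 0 0 0;0 0 0 0 0 0'
cat > st.py <<'E'
from h import *
from rig import ctrl
from scipy.spatial.transform import Rotation as Ro
def st():
    s=ctrl.sense();p=pickle.load(open("p.pkl","rb"));R=Ro.from_quat(np.roll(s["ee_rot"],-1)).as_matrix()
    a=p[2];ry=np.array([-np.sin(a),np.cos(a)]);rx=np.array([np.cos(a),np.sin(a)])
    print("t",s["time_s"],"reader xy",toR(p,[s["eef_pos"]])[0].round(1),"z",round(s["eef_pos"][2],1),"yaw err",round(float(np.arctan2(R[:2,0]@-rx,R[:2,0]@ry)),4),"tilt",R[:,2].round(3),"Freader",(np.array(s["force"])[:2]@np.c_[rx,ry]).round(1),round(s["force"][2],1),"grip",s["grip_width"])
if __name__=="__main__":st()
E
python3 - <<'E'
from st import *
st()
for n in("wrist","top"):
    c=ctrl.capture(n);im=c["image"][:,:,::-1]; cv2.imwrite(f"pics/{n}1.png",im); pickle.dump(c,open(n+"1.pkl","wb"))
E
```

```text
time_s: 0.93
eef_pos: [436.8, -146.5, 231.2]
ee_rot: [-0.0, 0.979, 0.205, -0.0]
force: [-0.1, -0.2, -0.5]
grip_width: 0.001
grip_force: 0.0
time_s: 1.77
eef_pos: [521.4, -22.6, 135.2]
ee_rot: [-0.0, 0.85, 0.527, -0.0]
force: [-0.1, -0.4, 0.1]
grip_width: 0.002
grip_force: 0.0
time_s: 2.6
eef_pos: [521.6, -22.7, 135.6]
ee_rot: [-0.0, 0.791, 0.612, 0.0]
force: [0.5, 0.7, 1.3]
grip_width: 0.002
grip_force: 0.0
t 2.6 reader xy [-77.1 -65.3] z 135.6 yaw err -0.0002 tilt [ 0.  0. -1.] Freader [0.3 0.8] 1.3 grip 0.001957294954643186
```

View pics/wrist1.png

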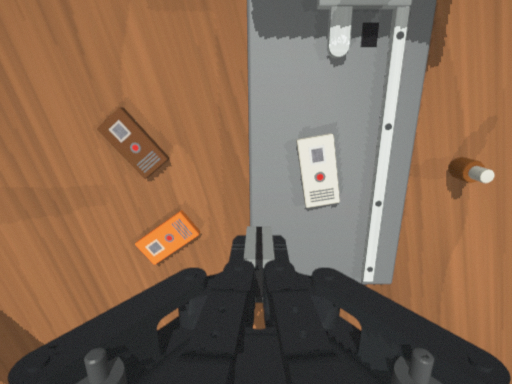

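The wrist view shows the cartridge with corners (299,138), (333,134), (339,202), (305,208). The rail's near end is at (366,281)/(376,282), the cheek nose at (340,56), and the deck's left edge at u≈250. I'll refine with these.

Run:
```python
from h import *
c=pickle.load(open("wrist1.pkl","rb"));p0=pickle.load(open("p.pkl","rb"))
L=[(30,-165,33),(40,-165,33),(65,-175,25),(-12,45,33)]
uv=np.array([(366,281),(376,282),(391,284),(340,56)],float)
print(proj(c,W(p0,L)).round(0).tolist())
e=lambda p:np.r_[(proj(c,W(p,L))-uv).ravel(),proj(c,W(p,[(-85,0,25),(-85,-100,25)]))[:,0]-[249.5,250.5]]
r=least_squares(e,p0);p=r.x;print(p0,p,r.fun.round(1))
for q in(p0,p):
    x=toR(q,unproj(c,[(299,138),(333,134),(339,202),(305,208)],34));d=x[0]+x[1]-x[2]-x[3];print(x.round(1).tolist(),x.mean(0),np.linalg.norm(d)/2,np.arctan2(-d[0],d[1]))
```

```text
[[365.0, 281.0], [375.0, 281.0], [394.0, 285.0], [341.0, 54.0]]
[ 6.12643539e+02  2.12666650e+01 -2.53418309e-01] [ 6.11845126e+02  2.06743885e+01 -2.50159487e-01] [-1.4  0.7 -1.5 -0.4  3.1  1.   0.  -0.7 -0.2  0.2]
[[-42.8, -20.9], [-13.8, -17.5], [-3.5, -79.4], [-34.6, -85.3]] [-23.68264767 -50.76874913] 63.803216862435136 0.14579480723576058
[[-42.2, -20.0], [-13.3, -16.7], [-3.2, -78.6], [-34.2, -84.4]] [-23.22103006 -49.91980746] 63.80321686243513 0.14253598531226286
```

The two views agree within 1 mm. Going down beside the cartridge at TCP z≈29.

```bash
python3 -m inch '14 4 0 0 0 0;0 0 15 0 0 0;0 0 20 0 0 0;0 0 20 0 0 0;0 0 20 0 0 0;0 0 15 0 0 0;0 0 10 0 0 0;0 0 6 0 0 0;0 0 0 0 0 0;0 0 0 0 0 0'; python3 st.py
python3 -m inch '0 2 0 0 0 0;0 3 0 0 0 0;0 3 0 0 0 0;0 3 0 0 0 0;0 3 0 0 0 0;0 3 0 0 0 0;0 3 0 0 0 0;0 3 0 0 0 0;0 3 0 0 0 0;0 2 0 0 0 0'
python3 - <<'E'
from st import *
st()
c=ctrl.capture("wrist");im=c["image"][:,:,::-1]; cv2.imwrite("pics/w2.png",im); pickle.dump(c,open("w2.pkl","wb"))
E
```

```text
time_s: 3.53
eef_pos: [529.3, -10.2, 30.1]
ee_rot: [0.0, 0.791, 0.612, 0.0]
force: [-0.5, -0.3, -0.0]
grip_width: 0.002
grip_force: 0.0
t 3.5333 reader xy [-72.8 -51.4] z 30.1 yaw err 0.0001 tilt [ 0.001 -0.    -1.   ] Freader [-0.4 -0.4] -0.0 grip 0.002170761594710583
time_s: 4.37
eef_pos: [556.4, -17.2, 29.6]
ee_rot: [0.0, 0.791, 0.612, 0.0]
force: [-0.7, -0.2, -0.7]
grip_width: -0.005
grip_force: 0.0
t 4.3667 reader xy [-44.8 -51.4] z 29.6 yaw err 0.0002 tilt [ 0. -0. -1.] Freader [-0.6 -0.3] -0.7 grip -0.004576209600695776
```

View pics/w2.png

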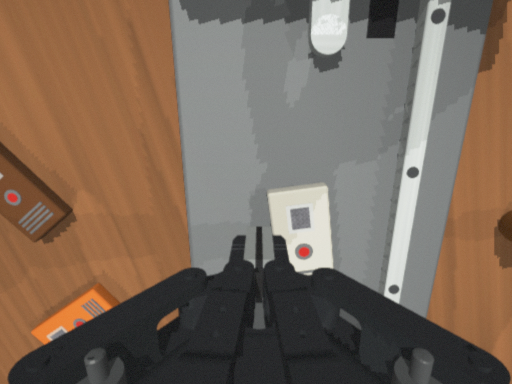

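The tool is beside the cartridge and in or near contact; the leading edge runs (268,190) to (328,184). Locating the edge to judge the remaining push.

Run:
```python
from h import *
c=pickle.load(open("w2.pkl","rb"));p=pickle.load(open("p.pkl","rb"))
x=toR(p,unproj(c,[(268,190),(328,184),(334,268)],34));print(x.round(1)); print(np.arctan2(*(x[1]-x[0])[::-1]))
print(proj(c,W(p,[(30,-50,33),(30,0,33),(-44.8,-51.4,29.6)])))
```

```text
[[-40.3 -20.3]
 [ -9.8 -17.1]
 [ -2.9 -66.2]]
0.10416132535587899
[[395.94959388 241.20999683]
 [410.44144649 150.29421721]
 [259.2668636  240.62930891]]
```

Contact has just begun, so the tip's half-thickness is about 8 mm. Pushing on to the rail, slowing at the end.

```bash
python3 -m inch '0 2 0 0 0 0;0 3 0 0 0 0;0 3 0 0 0 0;0 3 0 0 0 0;0 3 0 0 0 0;0 3 0 0 0 0;0 3 0 0 0 0;0 3 0 0 0 0;0 3 0 0 0 0;0 2 0 0 0 0'; python3 st.py
python3 -m inch '0 1 0 0 0 0;0 0.7 0 0 0 0;0 0.7 0 0 0 0;0 0.6 0 0 0 0;0 0.5 0 0 0 0;0 0.5 0 0 0 0;0 0 0 0 0 0;0 0 0 0 0 0;0 0 0 0 0 0;0 0 0 0 0 0'
python3 - <<'E'
from st import *
st()
c=ctrl.capture("wrist");im=c["image"][:,:,::-1]; cv2.imwrite("pics/w3.png",im); pickle.dump(c,open("w3.pkl","wb"))
E
```

```text
time_s: 5.25
eef_pos: [583.5, -24.2, 29.6]
ee_rot: [0.0, 0.791, 0.612, 0.0]
force: [0.7, 0.2, -0.6]
grip_width: 0.001
grip_force: 0.0
t 5.25 reader xy [-16.8 -51.4] z 29.6 yaw err 0.0002 tilt [ 0. -0. -1.] Freader [0.7 0.4] -0.6 grip 0.0008934717791710892
time_s: 6.08
eef_pos: [587.0, -25.1, 29.6]
ee_rot: [-0.0, 0.791, 0.612, -0.0]
force: [0.1, 1.1, -0.8]
grip_width: 0.0
grip_force: 0.0
t 6.0833 reader xy [-13.2 -51.3] z 29.6 yaw err 0.0002 tilt [-0.  0. -1.] Freader [-0.2  1.1] -0.8 grip 0.00029483691557087696
```

View pics/w3.png

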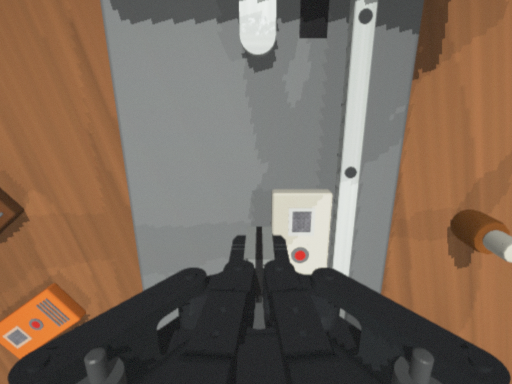

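The cartridge is now nearly square, with its front corners at (273,190) and (331,190), and a few px short of the rail. Creeping in.

```bash
for i in 1 2; do python3 -m inch '0 0.3 0 0 0 0;0 0.3 0 0 0 0;0 0.3 0 0 0 0;0 0.3 0 0 0 0;0 0.3 0 0 0 0;0 0.3 0 0 0 0;0 0.2 0 0 0 0;0 0 0 0 0 0;0 0 0 0 0 0;0 0 0 0 0 0' >/dev/null; python3 st.py;done
python3 - <<'E'
from st import *
c=ctrl.capture("wrist");im=c["image"][:,:,::-1]; cv2.imwrite("pics/w4.png",cv2.resize(im[120:300,180:420],None,fx=3.3,fy=3.3,interpolation=2)); pickle.dump(c,open("w4.pkl","wb"))
E
```

```text
t 6.9667 reader xy [-11.1 -51.3] z 29.6 yaw err 0.0002 tilt [-0.  0. -1.] Freader [0.8 0.1] -0.1 grip -0.004382446160352177
t 7.8 reader xy [ -9.9 -51.3] z 29.4 yaw err 0.0003 tilt [-0.002  0.    -1.   ] Freader [-5.6  0.3] 3.1 grip 0.0003417751530753178
```

View pics/w4.png

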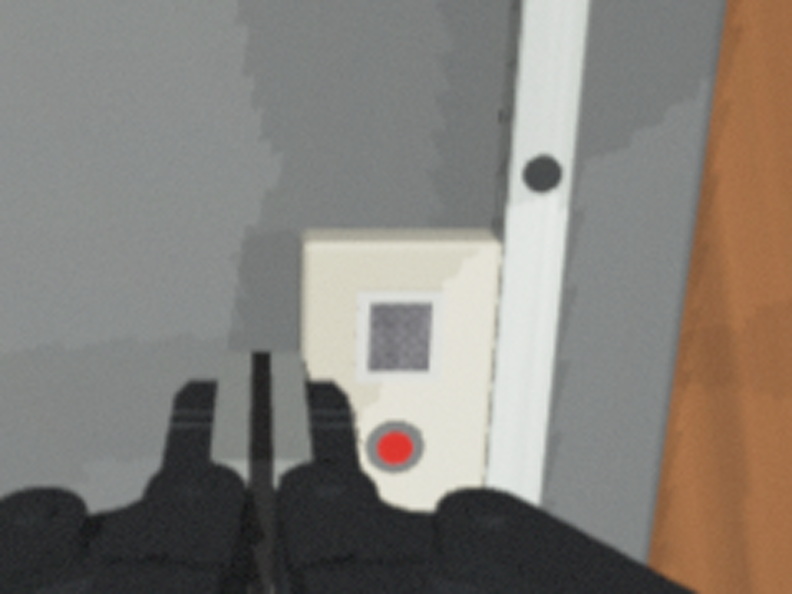

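Flush against the rail: a 5.6 N reaction, and the cartridge's right edge lies along it at crop (500,240) to (490,490). Backing off and going round behind the trailing end.

```bash
python3 -m inch '0 -3 0 0 0 0;0 -9 0 0 0 0;-10 0 0 0 0 0;-20 0 0 0 0 0;-20 0 0 0 0 0;-12 0 0 0 0 0;0 10 0 0 0 0;0 15 0 0 0 0;0 10 0 0 0 0;0 0 0 0 0 0'
python3 - <<'E'
from st import *
st()
c=ctrl.capture("wrist");im=c["image"][:,:,::-1]; cv2.imwrite("pics/w5.png",im); pickle.dump(c,open("w5.pkl","wb"))
E
```

```text
time_s: 8.68
eef_pos: [599.1, -93.1, 29.7]
ee_rot: [0.001, 0.791, 0.612, 0.001]
force: [0.6, -1.1, 0.4]
grip_width: -0.001
grip_force: 0.0
t 8.6833 reader xy [  15.6 -114.1] z 29.7 yaw err -0.0005 tilt [ 0.002 -0.001 -1.   ] Freader [ 0.9 -0.9] 0.4 grip -0.0010535283962291827
```

View pics/w5.png

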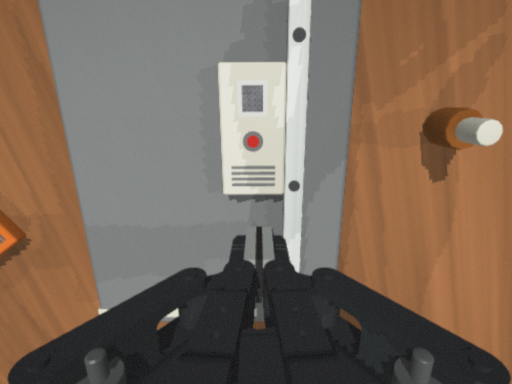

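The cartridge lies flush on the rail, trailing edge (224,195) to (284,194), centre about 2 mm left of the tool. Shifting over and pushing along.

```bash
python3 -m inch '0 -1 0 0 0 0;3 -1 0 0 0 0;5 0 0 0 0 0;4 0 0 0 0 0;3 0 0 0 0 0;3 0 0 0 0 0;4 0 0 0 0 0;4 0 0 0 0 0;4 0 0 0 0 0;4 0 0 0 0 0'; python3 st.py
python3 -m inch '4 0 0 0 0 0;4 0 0 0 0 0;4 0 0 0 0 0;4 0 0 0 0 0;4 0 0 0 0 0;4 0 0 0 0 0;4 0 0 0 0 0;4 0 0 0 0 0;3 0 0 0 0 0;2 0 0 0 0 0'
python3 - <<'E'
from st import *
st()
c=ctrl.capture("wrist");im=c["image"][:,:,::-1]; cv2.imwrite("pics/w6.png",im); pickle.dump(c,open("w6.pkl","wb"))
E
```

```text
time_s: 9.57
eef_pos: [604.4, -58.1, 29.6]
ee_rot: [0.0, 0.791, 0.612, 0.0]
force: [0.4, -0.0, -0.7]
grip_width: 0.0
grip_force: 0.0
t 9.5667 reader xy [ 11.9 -78.9] z 29.6 yaw err 0.0002 tilt [ 0.  0. -1.] Freader [0.4 0.1] -0.7 grip 0.0001731081642847979
time_s: 10.4
eef_pos: [613.6, -22.2, 29.6]
ee_rot: [-0.0, 0.791, 0.612, -0.0]
force: [0.4, 1.0, -0.4]
grip_width: -0.0
grip_force: 0.0
t 10.4 reader xy [ 11.8 -41.9] z 29.6 yaw err 0.0005 tilt [-0.  0. -1.] Freader [0.1 1.1] -0.4 grip -0.00015542474982354612
```

View pics/w6.png

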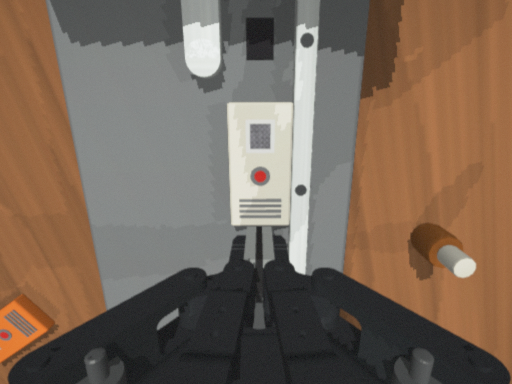

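It is sliding straight along the rail (leading edge at v≈103, heading between cheek and rail). About 48 mm to go.

```bash
python3 -m inch '2 0 0 0 0 0;4 0 0 0 0 0;5 0 0 0 0 0;5 0 0 0 0 0;5 0 0 0 0 0;5 0 0 0 0 0;5 0 0 0 0 0;4 0 0 0 0 0;3 0 0 0 0 0;2 0 0 0 0 0' >/dev/null; python3 st.py
for i in 1 2; do python3 -m inch '0.5 0 0 0 0 0;0.5 0 0 0 0 0;0.5 0 0 0 0 0;0.5 0 0 0 0 0;0.4 0 0 0 0 0;0.3 0 0 0 0 0;0.3 0 0 0 0 0;0 0 0 0 0 0;0 0 0 0 0 0;0 0 0 0 0 0' >/dev/null; python3 st.py;done
```

```text
t 11.2833 reader xy [11.8 -1.9] z 29.6 yaw err 0.0005 tilt [-0.  0. -1.] Freader [ 0.5 -0.4] -0.1 grip 0.002706138802209614
t 12.1167 reader xy [11.9  0.7] z 29.6 yaw err 0.0002 tilt [ 0.  0. -1.] Freader [-0.  -0.3] -0.8 grip -0.0019964773141345443
t 12.95 reader xy [11.9  3.7] z 29.6 yaw err 0.0002 tilt [ 0.  0. -1.] Freader [-0.3 -0.4] -0.6 grip -0.00037858992424515966
```

```bash
python3 -m inch '0.3 0 0 0 0 0;0.3 0 0 0 0 0;0.3 0 0 0 0 0;0.3 0 0 0 0 0;0.3 0 0 0 0 0;0.3 0 0 0 0 0;0.2 0 0 0 0 0;0 0 0 0 0 0;0 0 0 0 0 0;0 0 0 0 0 0' >/dev/null
python3 - <<'E'
from st import *
st()
c=ctrl.capture("wrist");im=c["image"][:,:,::-1]; cv2.imwrite("pics/w7.png",cv2.resize(im[0:260,130:390],None,fx=2.3,fy=2.3,interpolation=2)); pickle.dump(c,open("w7.pkl","wb"))
E
```

```text
t 13.7833 reader xy [11.9  4.6] z 29.6 yaw err 0.0001 tilt [-0.001 -0.001 -1.   ] Freader [-0.8 -5.9] 1.1 grip -0.0016732363257290592
```

View pics/w7.png

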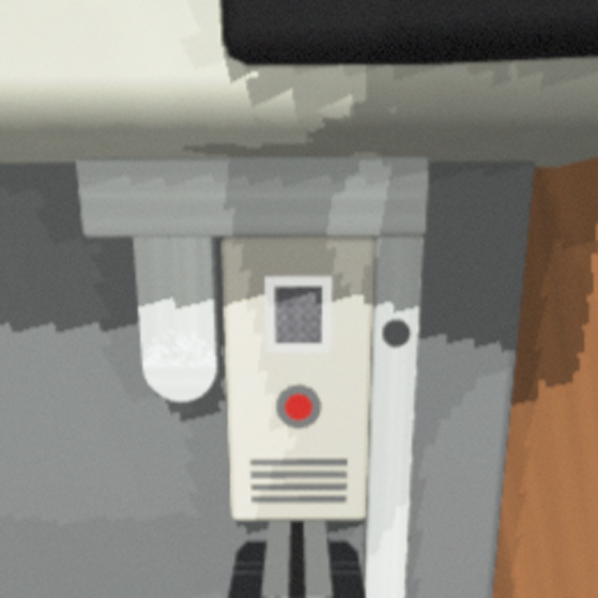

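It's home: 5.9 N at the stop, leading edge flush against it (crop v≈237), right side on the rail. I've used my ten views, so from here it's numbers only. I'll back off, rise, go near the key and locate it by image code.

```bash
python3 -m inch '-4 0 0 0 0 0;-11 0 0 0 0 0;0 0 -20 0 0 0;0 0 -30 0 0 0;0 0 -35 0 0 0;0 0 -30 0 0 0;0 -18 -10 0 0 0;0 -18 0 0 0 0;0 -18 0 0 0 0;20 0 0 0 0 0' >/dev/null
python3 -m inch '25 0 0 0 0 0;25 0 0 0 0 0;15 0 0 0 0 0;0 0 0 0 0 0;0 0 0 0 0 0;0 0 0 0 0 0;0 0 0 0 0 0;0 0 0 0 0 0;0 0 0 0 0 0;0 0 0 0 0 0' >/dev/null
python3 - <<'E'
from st import *
st()
p=pickle.load(open("p.pkl","rb"));c=ctrl.capture("wrist");im=c["image"]
k=proj(c,W(p,[(-42,135,92),(-42,135,87),(-42+19,135,87)]));print(k.round(1));r=np.linalg.norm(k[2]-k[1])
g=cv2.cvtColor(im,cv2.COLOR_RGB2GRAY)
x0,y0,x1,y1=[int(v) for v in(k[1][0]-2*r,max(k[1][1]-2*r,0),k[1][0]+2*r,k[1][1]+2*r)]
m=(g[y0:y1,x0:x1]<60).astype(np.uint8);cs,h=cv2.findContours(m,cv2.RETR_CCOMP,cv2.CHAIN_APPROX_NONE)
for q,hh in zip(cs,h[0]):
    if len(q)>30:
        e=cv2.fitEllipse(q);cen=np.array(e[0])+[x0,y0];print("hole" if hh[3]>=0 else "outer",cen.round(1),np.round(e[1],1),"z87",toR(p,unproj(c,[cen],87)).round(1),"z92",toR(p,unproj(c,[cen],92)).round(1))
for s in range(y0,y1,8):print(s,*g[s,x0:x1:6])
E
```

```text
t 15.5 reader xy [-42.   75.2] z 154.6 yaw err -0.0004 tilt [ 0. -0. -1.] Freader [ 0.1 -0.9] 0.8 grip 0.004965899722718652
[[259.2 123.1]
 [259.2 122.6]
 [285.3 122.6]]
outer [256. 124.] [47.6 48.4] z87 [[-44.3 134. ]] z92 [[-44.2 134.4]]
hole [255.8 124.7] [31.6 32.9] z87 [[-44.5 133.5]] z92 [[-44.4 133.9]]
70 207 213 214 215 214 214 214 217 216 218 218 220 218 221 222 222 223 223
78 229 231 232 233 231 233 233 231 232 233 227 222 230 232 235 234 234 233
86 231 232 232 231 230 231 232 232 222 223 220 222 224 234 236 236 236 234
94 229 231 231 231 232 232 230 223 219 221 221 222 225 223 236 235 235 233
102 227 231 231 231 226 225 124 52 48 43 48 219 223 223 235 236 237 235
110 225 232 230 226 225 47 48 48 106 79 44 42 205 222 235 236 236 234
118 223 231 224 227 219 46 72 151 150 146 141 45 42 224 235 234 236 235
126 221 228 224 223 219 43 128 144 144 139 141 43 40 235 235 234 235 234
134 219 232 223 224 223 38 39 137 142 138 127 42 41 234 234 235 233 234
142 217 232 232 224 223 172 44 34 36 32 31 45 174 236 235 234 234 233
150 213 230 230 229 232 230 163 161 132 149 165 164 234 234 234 235 234 234
158 211 229 229 229 230 233 231 231 222 193 216 234 234 233 233 234 233 233
166 199 229 229 228 230 233 231 230 230 232 232 232 232 232 232 231 233 231
```

The key's ring is at reader (-44.3, 134). Moving over it, down to just above, then pressing.

```bash
python3 -m inch '20 -2.3 0 0 0 0;20 0 0 0 0 0;18.7 0 0 0 0 0;0 0 10 0 0 0;0 0 20 0 0 0;0 0 15 0 0 0;0 0 8 0 0 0;0 0 4 0 0 0;0 0 0 0 0 0;0 0 0 0 0 0' >/dev/null; python3 st.py
python3 -m inch '0 0 1 0 0 0;0 0 1 0 0 0;0 0 1 0 0 0;0 0 1 0 0 0;0 0 1 0 0 0;0 0 1 0 0 0;0 0 0.5 0 0 0;0 0 0.5 0 0 0;0 0 0 0 0 0;0 0 0 0 0 0' >/dev/null; python3 st.py
```

```text
t 16.3833 reader xy [-44.1 134.2] z 98.2 yaw err -0.0001 tilt [ 0.001  0.    -1.   ] Freader [ 0.6 -0.2] -0.1 grip -0.003295568113868988
t 17.2167 reader xy [-44.1 134.4] z 91.1 yaw err 0.0002 tilt [ 0.001 -0.    -1.   ] Freader [ 1.2 -0.4] 5.9 grip -0.0017872562129834198
```

```bash
python3 -m inch '0 0 0.5 0 0 0;0 0 0.5 0 0 0;0 0 0.5 0 0 0;0 0 0.5 0 0 0;0 0 0 0 0 0;0 0 0 0 0 0;0 0 0 0 0 0;0 0 0 0 0 0;0 0 0 0 0 0;0 0 0 0 0 0' >/dev/null; python3 st.py;python3 st.py
python3 -m inch '0 0 0.5 0 0 0;0 0 0.5 0 0 0;0 0 0.5 0 0 0;0 0 0 0 0 0;0 0 0 0 0 0;0 0 0 0 0 0;0 0 0 0 0 0;0 0 0 0 0 0;0 0 0 0 0 0;0 0 0 0 0 0' >/dev/null; python3 st.py
```

```text
t 18.05 reader xy [-44.  134.5] z 90.8 yaw err 0.0004 tilt [ 0.002 -0.    -1.   ] Freader [-4.8 -3.1] 19.0 grip 8.186436047279815e-05
t 18.05 reader xy [-44.  134.5] z 90.8 yaw err 0.0004 tilt [ 0.002 -0.    -1.   ] Freader [-4.8 -3.1] 19.0 grip 8.186436047279815e-05
t 18.8833 reader xy [-43.9 134.5] z 90.7 yaw err 0.0005 tilt [ 0.003 -0.    -1.   ] Freader [-8.2 -4. ] 28.2 grip 0.0005779105519228165
```

Hard contact at z≈90.8, higher than expected, with some side force. I'll back up and step down in small steps, to see whether the spring came first.

```bash
python3 -m inch '0 0 -1 0 0 0;0 0 -2 0 0 0;0 0 -4 0 0 0;0 0 -3 0 0 0;0 0 0 0 0 0;0 0 0 0 0 0;0 0 0 0 0 0;0 0 0 0 0 0;0 0 0 0 0 0;0 0 0 0 0 0' >/dev/null; python3 st.py
for i in 1 2 3 4 5; do python3 -m inch '0 0 0.5 0 0 0;0 0 0.5 0 0 0;0 0 0 0 0 0;0 0 0 0 0 0;0 0 0 0 0 0;0 0 0 0 0 0;0 0 0 0 0 0;0 0 0 0 0 0;0 0 0 0 0 0;0 0 0 0 0 0' >/dev/null; python3 st.py; done
```

```text
t 19.7167 reader xy [-44.6 134.3] z 96.9 yaw err 0.0002 tilt [-0. -0. -1.] Freader [-0.8 -0.7] 0.0 grip -0.0074638107591275
t 20.55 reader xy [-44.5 134.4] z 96.1 yaw err 0.0002 tilt [ 0.  0. -1.] Freader [-1.1 -0.3] 0.8 grip -0.0008924482944755377
t 21.3833 reader xy [-44.4 134.4] z 95.1 yaw err 0.0002 tilt [ 0.  0. -1.] Freader [-0.6  0.3] 1.3 grip -0.0016673536924467216
t 22.2167 reader xy [-44.5 134.4] z 94.1 yaw err 0.0002 tilt [ 0.  0. -1.] Freader [-0.7 -0.1] 2.6 grip -0.0006130410641736529
t 23.05 reader xy [-44.5 134.4] z 93.1 yaw err 0.0002 tilt [ 0.  0. -1.] Freader [-0.3 -0.3] 3.2 grip 0.0035953132227483624
t 23.8833 reader xy [-44.4 134.4] z 92.1 yaw err 0.0002 tilt [ 0.  0. -1.] Freader [-1.6 -0.3] 3.8 grip -0.0013120653507062501
```

The force follows the key's spring (about 1.3 N at z 95 rising to 3.8 N at 92, hard stop at 90.8). So the key was fully down, and the TCP just reads about 4 mm high. Releasing, retreating, and checking that the cartridge's red dot hasn't moved.

```bash
python3 -m inch '0 0 -2 0 0 0;0 0 -4 0 0 0;0 0 -20 0 0 0;0 0 -30 0 0 0;0 0 -30 0 0 0;-30 10 0 0 0 0;-35 10 0 0 0 0;-35 10 0 0 0 0;-35 10 0 0 0 0;-35 10 0 0 0 0' >/dev/null
python3 -m inch '-15 0 0 0 0 0;0 0 0 0 0 0;0 0 0 0 0 0;0 0 0 0 0 0;0 0 0 0 0 0;0 0 0 0 0 0;0 0 0 0 0 0;0 0 0 0 0 0;0 0 0 0 0 0;0 0 0 0 0 0' >/dev/null
python3 - <<'E'
from st import *
st();p=pickle.load(open("p.pkl","rb"));now=ctrl.capture("wrist")
for c in(pickle.load(open("w7.pkl","rb")),now):
    im=c["image"].astype(int);m=((im[...,0]>170)&(im[...,1]<90)&(im[...,2]<90)).astype(np.uint8)
    n,l,s,ce=cv2.connectedComponentsWithStats(m)
    for i in range(1,n):
        if s[i,4]>20:print(s[i,4],ce[i].round(1),toR(p,unproj(c,[ce[i]],34)).round(1))
    k=proj(c,W(p,[(-2,16,34),(30,16,34),(30,80,34)]));print(k.round(0).tolist())
E
```

```text
t 25.55 reader xy [  5.5 -50.5] z 178.1 yaw err 0.0004 tilt [-0. -0. -1.] Freader [0.7 0.2] -0.7 grip 0.002177639712445757
96 [259.3 176.4] [[11.9 42.9]]
[[233.0, 225.0], [293.0, 225.0], [298.0, 99.0]]
22 [265.9  80.9] [[12.1 42.8]]
[[251.0, 110.0], [284.0, 110.0], [286.0, 37.0]]
```

The red dot is unchanged within 0.2 mm, the key is released and the arm is clear of everything. Handing in.

```bash
python3 -c "
from rig import ctrl
print(ctrl.finish_job())"
```

```text
the job is handed in; nothing more can be done
None
```

I pushed the cartridge flat along the rail until it was home against the end stop, pressed the start key fully down (twice, the second time to check the spring, about 4 mm deep) and released it, kept clear of the bystanders by planned path (not re-imaged), and handed the job in at about 26 s.

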